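Power up the bench and start the board test

ROBOT

A 7-joint arm with a two-finger parallel gripper is mounted at the origin on the work surface. World frame = base frame: x ahead of the robot, y to its left, z up, the work surface at z = 0. Lengths are in m, angles in rad, forces in N, time in s.
With the tool pointing down it reaches from about 0.4 to 0.875 m from the base axis. Payload 6.5 kg.
Tool frame: the origin (TCP) lies midway between the tips of the shut fingers; the grasp point (between the pads) lies 19 mm behind it; z points along the fingers, y is the line along which they close (so a half turn about z gives the same grasp; the last joint's range is limited). The gripper opens to 85 mm and grips with 20 to 120 N. Pads are 22 mm wide; open, the fingers measure 114 mm over their backs; the gripper's body (76 mm by 85 mm) begins 54 mm behind the grasp point. The pads swing forward as they close: fully open they stand 13 mm farther back than shut.
Start: joints at [1.126, 0.536, -0.004, 1.538, 0.003, 1.067, -0.071], TCP at [0.24, -0.604, 0.231] pointing down, gripper open.
Joint ranges: [-2.7, 2.7], [-0.37, 2.16], [-1.27, 1.26], [0.24, 2.4], [-1.31, 4.45], [0.19, 1.91], [-2.76, 2.76]. Speed limits (rad/s): [2.39, 2.39, 3.14, 3.14, 3.14, 3.14, 3.14].

INTERFACE

Orientations are given as a rotation vector (axis times angle).
In Python, from station import arm gives the robot as it stands. The module is installed in compiled form; this text tells all that it offers. Calls block until the motion is done:
- arm.move_to(position, orientation): joint-space move of the TCP to a pose.
- arm.servo_line(position, rotation=None, max_speed=0.15): straight line of the TCP; rotation=None keeps the orientation; max_speed is the mean speed in m/s.
- arm.movej(angles): joint-space move.
- arm.grip(opening): finger opening in m; the grip force is fixed at half the most; returns when the fingers have stopped.
- arm.wait(seconds).
- arm.ik(position, orientation): joint angles nearest the present ones, or None.
- arm.get_obs(): the state.
- arm.capture(name): name is "scene" or "top"; returns (picture, depth): 384x512x3 uint8, red, green, blue; 384x512 float32, m along the optical axis (not along the pixel's ray), 0 where there is no reading.
- arm.calibration(name): a dict with "fovy" (degrees; the focal length in pixels is half the picture's height over the tangent of half this angle, whatever the lens; pixels are square), "cx", "cy" (the principal point, pixels), "cam_to_world" (4x4, takes a point from camera to world coordinates). Camera axes: x right, y down, z forward; pixel columns grow to the right and rows downward; lengths in m; the calibration is good to about 2 mm. A picture is of the moment at which its call begins. calibration takes no time and is no camera call.
A pose or a line that the arm cannot do raises arm.PlanningError and nothing moves.
- arm.job_done(): hands the job in; it is judged then, once.
The state is a dict: "time_s": time; "q": joint angles; "qvel": joint speeds; "joint_efforts": joint torques, N m; "tool_pos": TCP position; "orientation": TCP orientation; "force": force on the tool from outside, world axes, zero at the start; "ft_torque": the same for the moment, N m; "gripper_width": finger opening in m; "finger_force": force on a finger pad.
Only numpy, scipy, OpenCV 4.12 (cv2) and the standard library are available. Lean on these libraries where they do the work, as an engineer would, in place of code of your own. Each camera call takes 0.05 s, during which the arm holds its last target. There are 200 camera calls.

TASK

Start the board test by pushing with the fingertips: first press the red-marked end of the rocker on the grey power unit down so that it tips fully over to on, then press the blue button on the white controller all the way in so that it stays down, and then press the green button on the small round pod fully down and let it spring back up. Keep to that order and leave the yellow button alone. Only push: do not pick up, tip or push away the pod, and leave the solder spool, multimeter, circuit board and screwdriver where they are.

Things in the scene. Friction and masses are not known exactly. Their poses are not given: they have to be found in the camera images.
- supply: Grey power unit, fixed: box 180 (its x) x 150 (its y) x 70 mm high, dark display strip on top along its +x edge. Origin: centre of its underside, on the bench; z up. It stands left or right of the pod, turned up to 0.25 rad. The rocker sits on its top, turned with it.
- rocker_press (a point): Press point on the rocker on the power unit: top face of the paddle's red end, 22 mm from the pivot towards the supply's +x. Black paddle 56 (supply's x) x 24 mm in a grey frame 68 x 36 x 8 mm. When off this end stands up: point about 95 mm above the bench, paddle sloping 0.25 rad down towards the supply's -x. Pressed straight down it sinks about 11 mm. The point tilts with the paddle.
- rocker (a joint): Tilt of the rocker in rad: 0 to 0.03 off (as found, red end up), 0.5 fully on (red end down, against its stop). No spring: it needs 1.5 to 4 N at the press point, most near the end, and stays where it is left.
- controller: White test controller, fixed: box 180 (its x) x 150 (its y) x 60 mm high, dark display strip on top along its +x edge. Origin: centre of its underside, on the bench; z up. It stands on the other side of the pod from the power unit, turned up to 0.25 rad. The blue and yellow buttons sit on its top, 70 mm apart; which is on which side varies.
- blue_top (a point): Centre of the top face of the blue button: a flat cylinder 28 mm in diameter in a black collar of 38 mm diameter and 8 mm height. Up, its top is 78 mm above the bench, 10 mm above its collar; fully in it is 70 mm above the bench. It is pressed straight down.
- blue (a joint): How far the blue button is in, in m: 0 up (as found), 0.008 fully in, against its stop. No spring: it needs about 3 N all the way and stays where it is left.
- yellow_top (a point): Centre of the top face of the yellow button on the controller, 28 mm in diameter, 82 mm above the bench, in a black housing 44 mm in diameter and 12 mm high. It must not be pressed.
- yellow (a joint): How far the yellow button is in, in m: 0 up, 0.006 fully in. Sprung.
- pod: Loose round pod of grey plastic, 68 mm in diameter and 35 mm high, about 0.5 kg, standing on the bench between the two units. Origin: centre of its underside; z up. It carries the green button at its centre.
- green_top (a point): Centre of the top face of the green button on the pod, 32 mm in diameter, in a black housing 48 mm in diameter and 12 mm high on the pod's top. Up, it is 57 mm above the bench, 10 mm above its housing. It is pressed straight down.
- green (a joint): How far the green button is in, in m: 0 up, 0.006 fully in. Sprung: it starts to move at 1.5 N, fully in takes about 5 N, and it comes back up when let go.
- spool: Loose solder spool, white flanges 58 mm in diameter, 50 mm high, standing upright beyond the pod. Origin: centre of its underside.
- meter: Loose orange multimeter lying flat, 170 (its x) x 85 x 36 mm (its selector dial rises to 43 mm), on the right of the work. Origin: centre of its underside.
- board: Loose green circuit board, 160 (its x) x 100 mm, 20 mm high with its parts, on the left of the work. Origin: centre of its underside.
- driver: Loose screwdriver lying along y on the bench, on the far left beyond the units; its axis x runs along it, the handle at its -x end.
Mind the look-alikes: they are no part of the job. Leave any orange or turquoise look-alike of the pod alone.

How it is judged:
By the outcome, as a careful person would: the job done as asked, in the order asked, and still so for the second after the job is handed in, with the robot touching nothing.
It also fails if it takes over 54 s, if anything falls off the work surface, if the arm or the gripper's body presses on something with over 40 N, if the wrist force passes 120 N, or if a joint passes its speed limit or range.

## Working session

There is one attempt and no reset: what is moved stays moved. The work goes in short steps, each a Python script; the robot and the scene stay as the last script left them, time stands still between calls to the robot, and variables do not carry over. Pictures are saved under pics/ and viewed, at most 10 in all, crops included, and the job is handed in when it is done.

```bash
mkdir -p pics; python3 - <<'E'
from station import arm
import cv2,numpy as np
for n in("scene","top"):
    p,d=arm.capture(n); np.savez(f"{n}.npz",p=p,d=d)
    cv2.imwrite(f"pics/{n}.png",cv2.resize(p[:,:,::-1],(768,576),interpolation=cv2.INTER_CUBIC))
    c=arm.calibration(n); print(n,c)
o=arm.get_obs();print(o["time_s"],o["orientation"],o["gripper_width"],o["force"])
E
```

```text
scene {'fovy': 55.32763307299706, 'cx': 258.0930941041484, 'cy': 196.07150178685973, 'cam_to_world': array([[-0.60524496,  0.56611302, -0.55963791,  1.22661256],
       [ 0.79591232,  0.41780276, -0.43813747,  0.52945043],
       [-0.01421706, -0.7106032 , -0.70344934,  0.90107075],
       [ 0.        ,  0.        ,  0.        ,  1.        ]])}
top {'fovy': 54.57998270681035, 'cx': 257.8371077310494, 'cy': 192.05295097640916, 'cam_to_world': array([[-0.02857881, -0.99638536,  0.0799967 ,  0.52007343],
       [-0.99955613,  0.0291598 ,  0.00610366,  0.01285442],
       [-0.00841429, -0.07978675, -0.99677644,  1.18182368],
       [ 0.        ,  0.        ,  0.        ,  1.        ]])}
0.1 [-3.08391140e+00 -5.91235373e-01  6.65956349e-04] 0.08532338296048207 [-0.12696812 -0.18927737 -0.28427197]
```

View pics/scene.png

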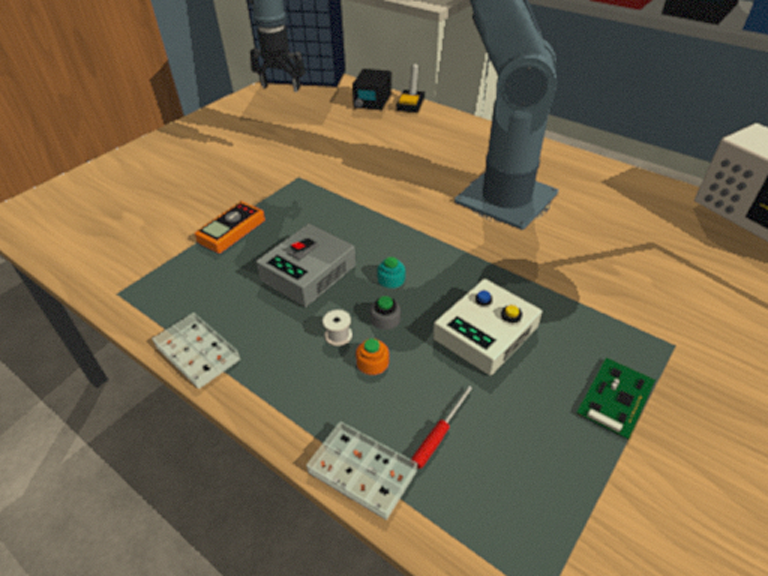

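View pics/top.png

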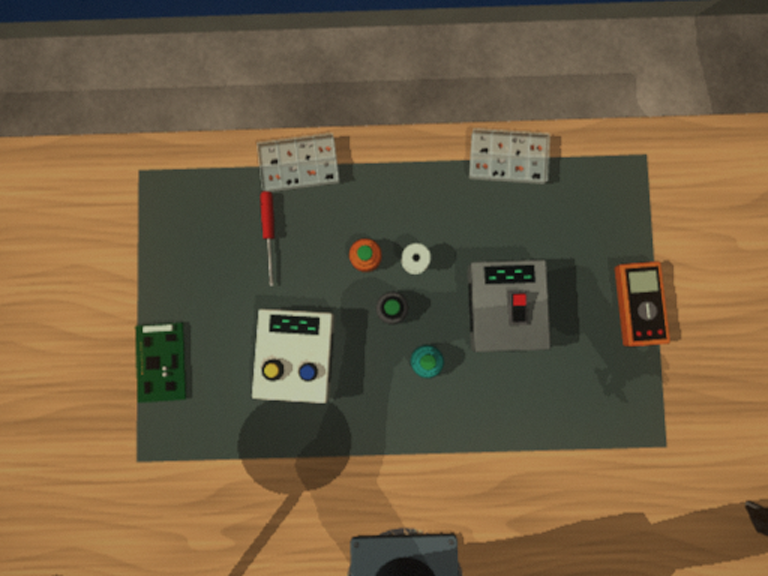

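The top view (768x576) shows the red rocker end at (519,300), the blue button at (308,372) and yellow at (272,370). Three things could be taken for the pod:
- orange pod at (365,253)
- grey pod at (392,307)
- turquoise pod at (427,361)

The description says grey, so I choose (392,307). Next I measure in both views and check the choice in a close crop.

```bash
cat > loc.py <<'E'
import cv2,numpy as np
from station import arm
H={"red":((0,8),(172,180)),"blue":((105,125),),"green":((50,80),),"yellow":((20,32),)}
def find(p,col,near,r,smin=120,vmin=50):
    hsv=cv2.cvtColor(p,cv2.COLOR_RGB2HSV); m=np.zeros(p.shape[:2],np.uint8)
    for a,b in H[col]: m|=cv2.inRange(hsv,(a,smin,vmin),(b,255,255))
    roi=np.zeros_like(m); cv2.circle(roi,near,r,255,-1); m&=roi
    n,l,s,c=cv2.connectedComponentsWithStats(m); i=1+np.argmax(s[1:,4]); return c[i],s[i],l==i
def ray(n,uv):
    c=arm.calibration(n); f=192/np.tan(np.radians(c["fovy"]/2)); T=c["cam_to_world"]
    return T[:3,3],T[:3,:3]@np.array([(uv[0]-c["cx"])/f,(uv[1]-c["cy"])/f,1])
def plane(n,uv,z):
    o,d=ray(n,uv); return o+d*(z-o[2])/d[2]
def tri(a,b):
    (o1,d1),(o2,d2)=ray("top",a),ray("scene",b)
    s=np.linalg.lstsq(np.c_[d1,-d2],o2-o1,rcond=None)[0]; x,y=o1+s[0]*d1,o2+s[1]*d2
    return (x+y)/2,np.linalg.norm(x-y)
E
python3 - <<'E'
from loc import *
np.set_printoptions(precision=4,suppress=True)
P={n:np.load(n+".npz") for n in("top","scene")}
for col,z,t,s in (("red",.095,(346,200),(199,163)),("blue",.078,(205,248),(323,198)),("green",.057,(261,205),(257,202)),("yellow",.082,(181,247),(341,208))):
    uv={}
    for n,near in(("top",t),("scene",s)):
        c,st,m=find(P[n]["p"],col,near,11); uv[n]=c
        d=P[n]["d"][m]; d=np.median(d[d>0]); o,r=ray(n,c)
        print(col,n,c,st,"plane",plane(n,c,z)[:2],"depth",o+r*d)
    print("   tri",*tri(uv["top"],uv["scene"]))
# supply / controller yaw via box top depth
for nm,c,zr in(("supply",(340,203),(.060,.077)),("controller",(195,237),(.05,.066))):
    d=P["top"]["d"]; v,u=np.mgrid[c[1]-50:c[1]+50,c[0]-45:c[0]+45]
    T=arm.calibration("top"); f=192/np.tan(np.radians(T["fovy"]/2))
    D=d[v,u]; X=np.stack([(u-T["cx"])/f*D,(v-T["cy"])/f*D,D],-1)@T["cam_to_world"][:3,:3].T+T["cam_to_world"][:3,3]
    m=(X[...,2]>zr[0])&(X[...,2]<zr[1])&(D>0)
    print(nm,cv2.minAreaRect((X[m][:,:2]*1000).astype(np.float32)),np.median(X[m][:,2]))
p=P["top"]["p"][155:270,160:370,::-1]; cv2.imwrite("pics/crop.png",cv2.resize(p,None,fx=3.8,fy=3.8,interpolation=cv2.INTER_CUBIC))
E
```

```text
red top [346.  199.5] [342 196   9   8  72] plane [ 0.578  -0.2371] depth [ 0.578  -0.2374  0.0937]
red scene [198.5385 163.359 ] [194 161  10   6  39] plane [ 0.5797 -0.2352] depth [ 0.5777 -0.2375  0.0925]
   tri [ 0.578  -0.2375  0.0927] 0.0004179761745151773
blue top [204.4079 247.7895] [200 243  10  10  76] plane [0.4487 0.1815] depth [0.4487 0.1816 0.0775]
blue scene [322.3208 197.5849] [318 194   9   8  53] plane [0.4563 0.1848] depth [0.4541 0.1838 0.0756]
   tri [0.4486 0.1821 0.0703] 0.0014315972869380065
green top [260.8736 204.4138] [256 200  11  10  87] plane [0.5726 0.0116] depth [0.5726 0.0116 0.0564]
green scene [256.4429 201.5286] [252 198  10   9  70] plane [0.5782 0.0146] depth [0.5766 0.0134 0.055 ]
   tri [0.5732 0.0112 0.0508] 0.000979222577242443
yellow top [180.5517 246.5287] [176 242  10  10  87] plane [0.4546 0.251 ] depth [0.4546 0.2512 0.0811]
yellow scene [341.2206 207.2794] [337 203  10   9  68] plane [0.4623 0.2543] depth [0.4589 0.2531 0.0783]
   tri [0.4545 0.2521 0.0741] 0.0013012904097870325
supply ((567.4043579101562, -224.16046142578125), (179.79527282714844, 151.03350830078125), 0.13003423810005188) 0.07019606296434389
controller ((480.08746337890625, 214.94850158691406), (152.16102600097656, 180.08755493164062), 84.81542205810547) 0.06024037319673936
```

View pics/crop.png

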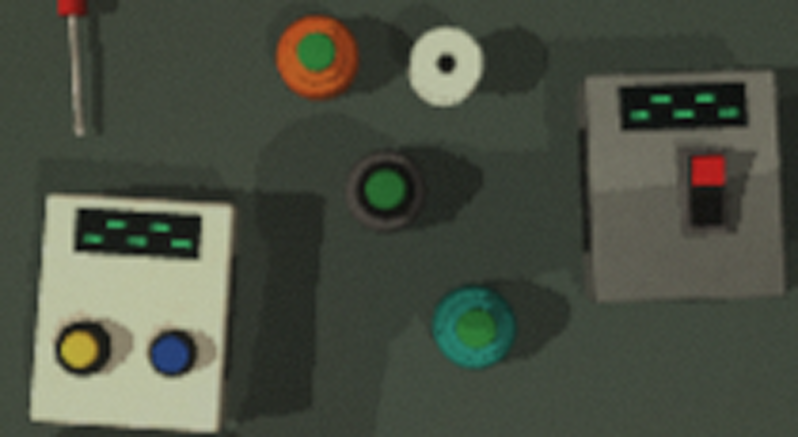

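The crop confirms the grey pod with the green button at crop pixel (385,188), away from the orange and turquoise look-alikes. The red rocker end is at (708,170), and blue is the right-hand button at (172,353). I start with the rocker: shut the fingers and press it with force feedback.

```bash
cat > press.py <<'E'
from loc import *
R=np.array([np.pi,0,0])
def press(x,y,z0,zmin,fstop,step=.0015):
    """From above, step down from z0 until the upward force reaches fstop or zmin is reached; then go up."""
    arm.servo_line([x,y,z0],max_speed=.12); f0=arm.get_obs()["force"][2]; z=z0
    while z>zmin:
        z-=step; arm.servo_line([x,y,z],max_speed=.03); o=arm.get_obs(); f=o["force"][2]-f0
        print("t%.2f cmd %.4f tcp %s F %.1f"%(o["time_s"],z,np.round(o["tool_pos"],4),f))
        if f>fstop: break
    arm.wait(.15); o=arm.get_obs(); print("held",np.round(o["tool_pos"],4),np.round(o["force"],1))
    arm.servo_line([x,y,z0+.05],max_speed=.12)
E
python3 - <<'E'
from press import *
arm.grip(0.0); print(arm.get_obs()["time_s"],arm.get_obs()["gripper_width"])
arm.move_to([.584,-.2373,.16],R); print(arm.get_obs()["time_s"],arm.get_obs()["tool_pos"])
press(.584,-.2373,.102,.080,14)
p,d=arm.capture("scene"); np.savez("s2.npz",p=p,d=d)
q=p[120:230,150:370,::-1]; cv2.imwrite("pics/s2.png",cv2.resize(q,None,fx=3.6,fy=3.6,interpolation=cv2.INTER_CUBIC)); print(arm.get_obs()["time_s"])
E
```

```text
0.8667 3.683981382863425e-05
2.7083 [ 0.58347697 -0.23896326  0.16015594]
t3.59 cmd 0.1005 tcp [ 0.5844 -0.2375  0.1012] F 0.0
t3.84 cmd 0.0990 tcp [ 0.584  -0.2373  0.099 ] F 0.3
t4.09 cmd 0.0975 tcp [ 0.5839 -0.2373  0.0974] F 1.0
t4.34 cmd 0.0960 tcp [ 0.5841 -0.2373  0.096 ] F -0.2
t4.59 cmd 0.0945 tcp [ 0.5842 -0.2373  0.0946] F 1.6
t4.84 cmd 0.0930 tcp [ 0.584  -0.2373  0.0929] F 2.1
t5.09 cmd 0.0915 tcp [ 0.5837 -0.2373  0.0913] F 0.7
t5.34 cmd 0.0900 tcp [ 0.5839 -0.2373  0.0898] F 1.8
t5.59 cmd 0.0885 tcp [ 0.5842 -0.2373  0.0885] F 1.8
t5.84 cmd 0.0870 tcp [ 0.5845 -0.2373  0.0871] F 2.7
t6.09 cmd 0.0855 tcp [ 0.5847 -0.2373  0.0867] F 10.7
t6.34 cmd 0.0840 tcp [ 0.5848 -0.2374  0.0864] F 21.1
held [ 0.5848 -0.2374  0.0864] [-3.6  3.  20.6]
7.2583
```

View pics/s2.png

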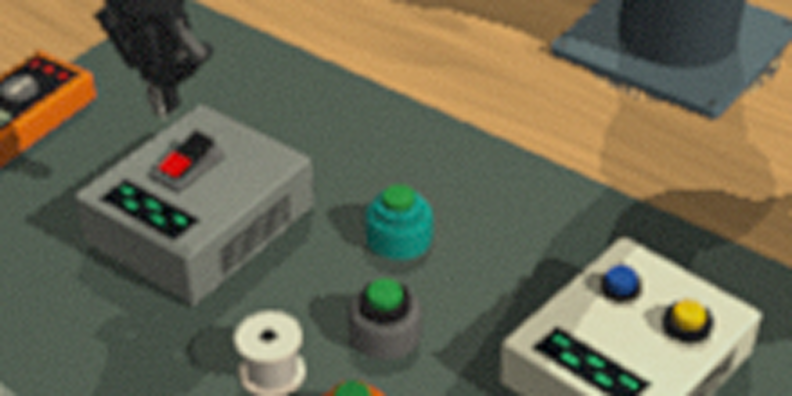

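The picture shows the rocker tipped over, with the red end down at (175,165) and black end up, and the force rose hard at the stop. Next come blue and then green.

```bash
python3 - <<'E'
from press import *
x,y,_=arm.get_obs()["tool_pos"]; arm.servo_line([x,y,.17])
arm.move_to([.4487,.1815,.14],R)
press(.4487,.1815,.081,.066,14)
arm.servo_line([.4487,.1815,.16])
arm.move_to([.5726,.0116,.12],R)
p,d=arm.capture("scene")
q=p[120:230,200:400,::-1]; cv2.imwrite("pics/s3.png",cv2.resize(q,None,fx=3.6,fy=3.6,interpolation=cv2.INTER_CUBIC)); print(arm.get_obs()["time_s"])
E
```

```text
t10.03 cmd 0.0795 tcp [0.4491 0.1816 0.08  ] F 0.6
t10.28 cmd 0.0780 tcp [0.4489 0.1816 0.0781] F 0.7
t10.53 cmd 0.0765 tcp [0.4489 0.1816 0.0765] F 0.1
t10.78 cmd 0.0750 tcp [0.4487 0.1815 0.0749] F -0.1
t11.03 cmd 0.0735 tcp [0.4486 0.1814 0.0733] F -0.8
t11.28 cmd 0.0720 tcp [0.4485 0.1814 0.0718] F -0.3
t11.53 cmd 0.0705 tcp [0.4486 0.1814 0.0703] F -0.2
t11.78 cmd 0.0690 tcp [0.4487 0.1815 0.07  ] F 15.7
held [0.4487 0.1815 0.07  ] [-4.4 -2.3 15.4]
13.8583
```

View pics/s3.png

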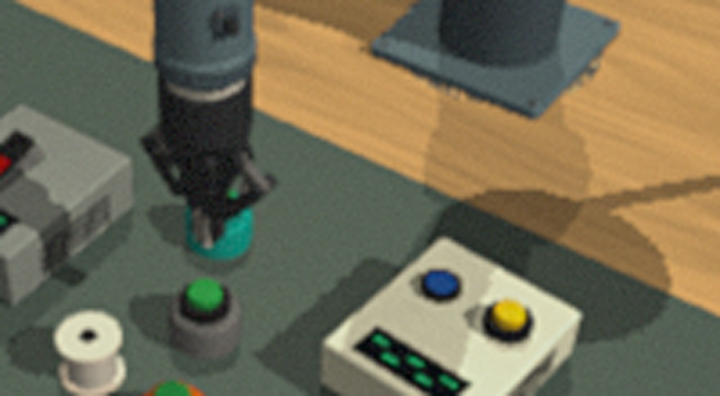

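The picture shows blue sunk nearly flush with its collar at (440,285), yellow still up at (508,315), and the pod unmoved at (205,310). Now green.

```bash
python3 - <<'E'
from press import *
press(.5726,.0116,.060,.047,14)
arm.servo_line([.5726,.0116,.16]); arm.move_to([.45,-.05,.3],R); arm.wait(.3)
p,d=arm.capture("top"); c,st,m=find(p,"green",(261,205),11); print(plane("top",c,.057),np.median(d[m]),np.median(np.load("top.npz")["d"][m]))
c,st,m=find(p,"blue",(205,248),11); print("blue depth",np.median(d[m]),np.median(np.load("top.npz")["d"][m]))
p,d=arm.capture("scene"); o=arm.get_obs(); print(o["time_s"],o["force"])
cv2.imwrite("pics/s4.png",cv2.resize(p[:,:,::-1],(768,576),interpolation=cv2.INTER_CUBIC))
E
```

```text
t14.76 cmd 0.0585 tcp [0.573  0.0116 0.0591] F -1.6
t15.01 cmd 0.0570 tcp [0.5728 0.0116 0.0572] F 0.6
t15.26 cmd 0.0555 tcp [0.5729 0.0116 0.0556] F 1.5
t15.51 cmd 0.0540 tcp [0.5729 0.0116 0.0541] F 3.2
t15.76 cmd 0.0525 tcp [0.5728 0.0116 0.0526] F 3.1
t16.01 cmd 0.0510 tcp [0.5729 0.0116 0.0511] F 4.1
t16.26 cmd 0.0495 tcp [0.5729 0.0116 0.0509] F 17.9
held [0.573  0.0116 0.0509] [-3.4  0.  17.5]
[0.57264724 0.01134773 0.057     ] 1.1260719 1.1262043
blue depth 1.1039454 1.0960549
18.75 [0.77911533 0.46924909 0.56932253]
```

View pics/s4.png

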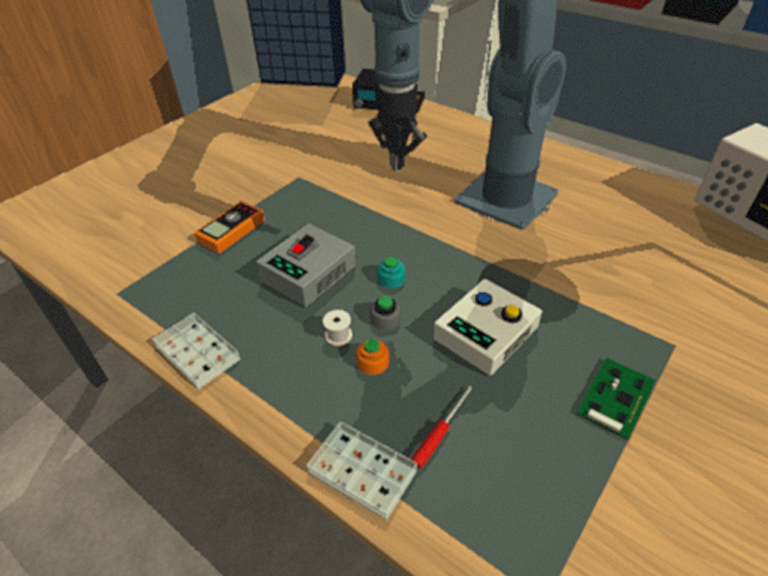

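The final view shows the rocker on at (300,245), blue down by 7.9 mm at (484,298), and green back up on the unmoved pod at (385,303). Everything else is in place and the arm is clear.

```bash
python3 -c "
from station import arm
print(arm.job_done())"
```

```text
the job is handed in; nothing more can be done
None
```

The job is handed in after about 19 s of robot time: rocker tipped to its on stop, then blue pressed fully in and staying down, then green pressed to its stop and sprung back, with yellow and the loose items left alone.

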